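# Roll down a glued case seam and park the roller on the red pointer

## Robot

A 7-joint arm with a two-finger parallel gripper is mounted at the origin on the work surface. World frame = base frame: x ahead of the robot, y to its left, z up, the work surface at z = 0. Lengths are in m, angles in rad, forces in N, time in s.
With the tool pointing down it reaches from about 0.425 to 0.95 m from the base axis. Payload 4.7 kg.
Tool frame: the origin (TCP) lies at the very end of the fingers, on their centre line; the grasp point (between the pads) lies 19 mm behind it; x points along the fingers, z is the direction in which the jaws open and shut, and the axes are right-handed (so a half turn about x gives the same grasp; the last joint's range is limited). The gripper opens to 85 mm and grips with 20 to 120 N. Pads are 22 mm wide; open, the fingers measure 114 mm over their backs; the gripper's body (76 mm by 85 mm) begins 54 mm behind the grasp point. The pads swing forward as they close: fully open they stand 13 mm farther back than shut.
Start: joints at [-1.37, 0.469, -0.049, 1.532, 0.024, 1.141, -0.082], TCP at [0.154, 0.657, 0.231] pointing down, gripper open.
Joint ranges: [-2.59, 2.59], [-0.33, 1.99], [-1.39, 1.29], [0.1, 2.45], [-1.04, 4.18], [0.21, 1.99], [-2.66, 2.66]. Speed limits (rad/s): [2.57, 2.57, 3.14, 3.14, 3.14, 3.14, 3.14].

## Interface

Orientations are given as a rotation vector (axis times angle).
In Python, from bench import env gives the robot as it stands.
- The arm moves only by the tool carry_out, never from a script. Its argument "plan" is a list of rows, each a list of 7 numbers: the opening, from 0 (shut) to 1 (fully open), then the shift along the tool's x, y, z in mm, then the turn, a rotation vector about the tool's x, y, z in rad. In form: [[gripper, tx, ty, tz, rx, ry, rz], ...]. A call has 1 to 10 rows; each row shifts and turns the commanded pose from where the row before left it, along the tool's axes as they then stand; what a row does not reach is not made up. A row lasts 1/10 s, in which the tool goes at most 50 mm and 8.59 degrees, less where a joint would pass 70% of its speed; a pose out of reach is approached as far as the arm can. A call is refused whole if a number of a shift passes 50 or a number of a turn 0.15, either way. A call with a gripper value outside its range is refused whole. The fingers move at their own pace and stop on an object; the grip force is fixed at half the most. Time passes only in rows, so rows that do not move let the fingers close. It gives the time, the measured TCP pose, the force and the opening at its end, in the units of the state.
- env.observe(): the state, without advancing time (a new reading comes with each control period).
- env.get_image(name): name is "scene" or "top" or "wrist"; returns a dict with "pixels" (384x512x3 uint8, red, green, blue), "mtx" (3x3 intrinsics, pixels), "eye" and "rotation" of the camera in the world; the wrist camera has in their place "hand_eye" (4x4, takes a point from camera to tool coordinates, whose origin is the TCP and whose axes are the tool frame's). Camera axes: x right, y down, z forward; pixel columns grow to the right and rows downward; lengths in m; the calibration is good to about 2 mm. A picture is of the moment at which its call begins: read the wrist's pose just before it. There is no depth.
- env.job_done(): hands the job in, once; it reports no verdict.
The state is a dict: "time": time; "joints": joint angles; "dq": joint speeds; "joint_efforts": joint torques, N m; "tcp_pos": TCP position; "tcp_rot": TCP orientation; "contact_force": force on the tool from outside, world axes, zero at the start; "moment": the same for the moment, N m; "width": finger opening in m.
Only numpy, scipy, OpenCV 4.12 (cv2) and the standard library are available. Lean on these libraries where they do the work, as an engineer would, in place of code of your own. Each camera call takes 0.05 s, during which the arm holds its last target.

## Task

Press the freshly glued seam of the case panel: with fingertips on top of the black roller, roll it along the sprung bed and right across the pale seam strip, pushing it down with about 10 N (a kilogram) all the way across the strip and never over 18 N. Then stop it level with the red pointer, square to the bed, and let go so that it stays there. Do not grip it by its sides or pick it up, and leave the tools and pots around alone.

Things in the scene. Friction and masses are not known exactly. Their poses are not given: they have to be found in the camera images.
- press: Fixed seam press, green frame 200 (x) x 300 (y) mm, side rails 40 mm high. Origin: on the table under its middle. z up; y is the rolling direction, from the panel's tan half (-y, roller's start) to its dark brown half (+y). Wooden end stops, inner faces at y = -137 and 137 mm, 60 mm high. A wooden ledge on the +x side (x 100 to 180 mm, 20 mm high) holds a brush and a spool.
- seam (a point): Middle of the glued seam, on the top of the sprung bed (170 x 270 mm), in the middle of the press; axes as the press. The seam runs along x, under a flat pale strip that reaches 16 mm to either side in y. The bed sinks evenly under load (about 1 mm at 10 N, stiff springs, at most 5 mm) and comes back; this point, 45 mm above the table, is fixed to the frame and does not sink.
- roller: Loose black rubber roller, a plain cylinder 70 mm in diameter, 150 mm long, pale wooden ends with a red stripe; 0.5 to 0.9 kg; lies across the bed 55 to 90 mm before the seam. Origin: its centre, on the axis, about 80 mm above the table. x along the axis; y and z turn as it rolls. Slight rolling resistance: left still it stays; released moving it runs on some mm.
- mark_red: Fixed red pointer, 13 x 12 x 10 mm with a white line on top, on the +x side rail of the press on the dark brown half, 40 to 95 mm beyond the seam. Origin: centre of its underside, 40 mm above the table; its axes are parallel to the press frame's. The roller's axis must point at it (same y in the press frame).
- mark_yellow: Fixed yellow pointer of the same shape on the same rail, for another job; 27 to 47 mm from the red one, on either side of it. Not to be used. Origin as for the red one.
- glue_brush: Bystander: glue brush 130 mm long on the press's wooden ledge. Origin: underside, mid-length.
- spool: Bystander: brown thread spool, 34 mm wide, 36 mm high, upright on the wooden ledge. Origin: centre of its underside.
- glue_jar: Bystander: jar with yellow label and black cap, 68 mm wide, 100 mm high, right of the press. Origin: centre of its underside.
- hammer: Bystander: hammer lying left of the press. Origin: on the table under it.
- awl: Bystander: awl with a wooden handle, 160 mm long, lying right of the press. Origin: on the table under it.
- mug: Bystander: blue mug, 80 mm wide, 90 mm high, left beyond the press. Origin: centre of its underside.
- mallet_head: Bystander: pale wooden mallet head, 68 mm wide, 85 mm high, standing right beyond the press. Origin: centre of its underside.
Not all that is in view belongs to the job. There is more than one size of the roller; the one meant has the size given above.

How it is judged:
By the outcome, as a careful person would: the job done as asked, in the order asked, and still so for the second after the job is handed in, with the robot touching nothing.
It also fails if it takes over 72 s, if anything falls off the work surface, if the arm or the gripper's body presses on something with over 40 N, if the wrist force passes 120 N, or if a joint passes its speed limit or range.

## Working session

There is one attempt and no reset: what is moved stays moved. The work goes in short steps, Python scripts to look and compute and a tool call to move; the robot and the scene stay as the last step left them, time stands still between calls to the robot, and variables do not carry over. Pictures are saved under pics/ and viewed, and the job is handed in when it is done.

Besides the shell and the picture viewer there is one more tool, called after "Call:" as name(argument=value, ...), one argument or row to a line, values as JSON. carry_out: Moves the arm, as the interface text tells. Its arguments: {"type":"object","properties":{"plan":{"type":"array","items":{"type":"array","items":{"type":"number"}}}},"required":["plan"]}

```bash
mkdir -p pics; ls; python3 - <<'E'
from bench import env
import cv2,numpy as np
s=env.observe()
for k,v in s.items(): print(k,np.round(v,4))
for n in("scene","top","wrist"):
    d=env.get_image(n); cv2.imwrite(f"pics/{n}0.png",d["pixels"][:,:,::-1])
    for k in d:
        if k!="pixels": print(n,k,np.round(d[k],4).tolist())
E
```

```text
pics
time 0.0
joints [-1.3699  0.4695 -0.0486  1.5337  0.0241  1.141  -0.0823]
dq [ 0.0009 -0.0019 -0.0018  0.0015  0.0003  0.0017  0.0004]
joint_efforts [ 6.00000e-04 -5.10315e+01 -4.69000e-02 -2.37715e+01  1.05000e-02
  7.60000e-03 -0.00000e+00]
tcp_pos [0.1536 0.6567 0.2302]
tcp_rot [-1.0396  1.3107  1.0374]
contact_force [ 0.4559 -0.0399 -0.1023]
moment [ 0.0357 -0.0079 -0.0079]
width 0.0854
scene mtx [[425.4663, 0.0, 259.8127], [0.0, 425.4663, 192.2173], [0.0, 0.0, 1.0]]
scene eye [1.466, -0.0739, 1.0891]
scene rotation [-1.8465, -1.7037, 0.6818]
top mtx [[444.1605, 0.0, 259.4195], [0.0, 444.1605, 199.1033], [0.0, 0.0, 1.0]]
top eye [0.2906, -0.019, 1.2743]
top rotation [-2.1947, 2.0262, -0.2115]
wrist mtx [[270.6995, 0.0, 258.974], [0.0, 270.6995, 193.882], [0.0, 0.0, 1.0]]
wrist hand_eye [[0.0008, -0.312, 0.9501, -0.1443], [0.0004, -0.9501, -0.312, 0.0802], [1.0, 0.0006, -0.0006, -0.0009], [0.0, 0.0, 0.0, 1.0]]
```

View pics/scene0.png

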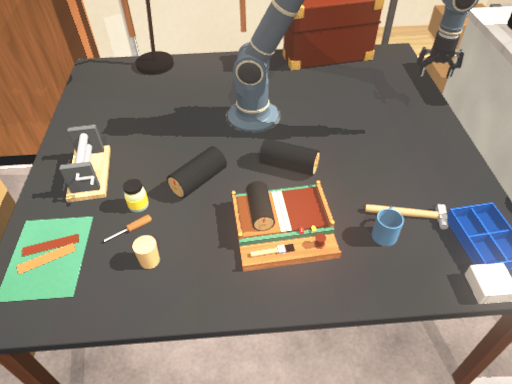

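View pics/top0.png

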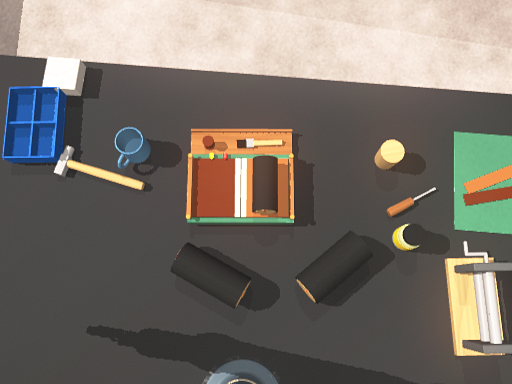

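View pics/wrist0.png

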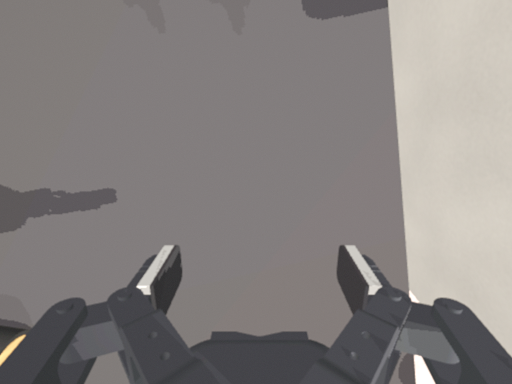

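```bash
cat > h.py <<'E'
import numpy as np,cv2
from scipy.spatial.transform import Rotation as R
C={"scene":(425.4663,259.8127,192.2173,[1.466,-.0739,1.0891],[-1.8465,-1.7037,.6818]),
"top":(444.1605,259.4195,199.1033,[.2906,-.019,1.2743],[-2.1947,2.0262,-.2115])}
def pt(n,u,v,z):
    f,cx,cy,e,r=C[n]; d=R.from_rotvec(r).apply([(u-cx)/f,(v-cy)/f,1]); e=np.array(e)
    return e+d*(z-e[2])/d[2]
def proj(n,p):
    f,cx,cy,e,r=C[n]; q=R.from_rotvec(r).inv().apply(np.asarray(p)-e); return np.array([cx+f*q[...,0]/q[...,2],cy+f*q[...,1]/q[...,2]]).T
E
python3 - <<'E'
import cv2
a=cv2.imread('pics/top0.png')[115:235,175:310]; cv2.imwrite('pics/top0c.png',cv2.resize(a,None,fx=5,fy=5,interpolation=cv2.INTER_CUBIC))
a=cv2.imread('pics/scene0.png')[170:275,220:350]; cv2.imwrite('pics/scene0c.png',cv2.resize(a,None,fx=5,fy=5,interpolation=cv2.INTER_CUBIC))
E
```

```text
(no output)
```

View pics/top0c.png

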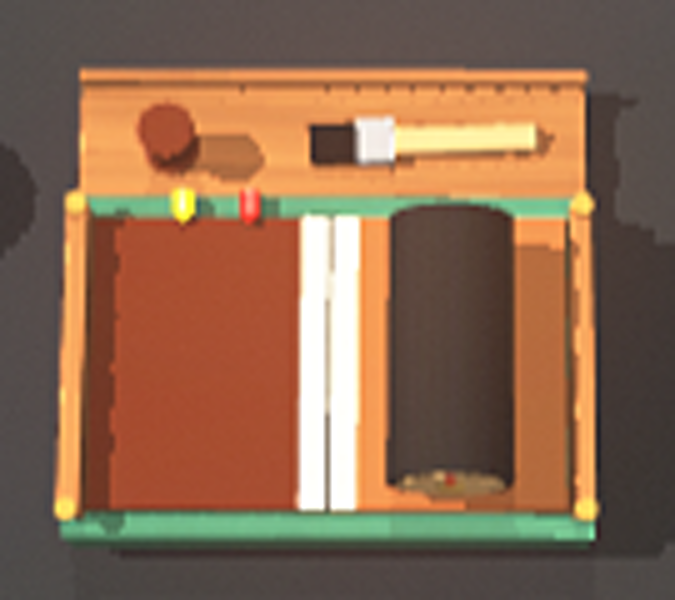

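View pics/scene0c.png

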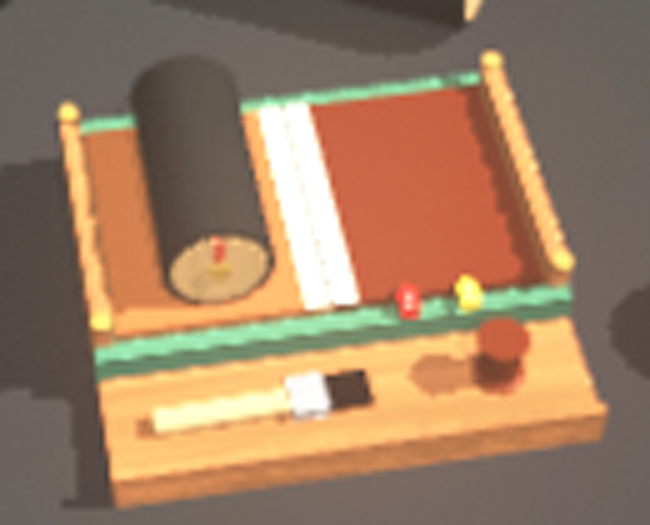

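```bash
cat > fit.py <<'E'
from h import *
from scipy.optimize import least_squares
T=lambda p:np.array(p)/5+[175,115]
S=lambda p:np.array(p)/5+[220,170]
st=np.array([[85,16,45],[85,-16,45],[-85,16,45],[-85,-16,45]])/1e3
ot=T([(301,215),(359,215),(298,510),(356,510)]); os_=S([(356,302),(305,308),(308,100),(260,107)])
def W(p,q): 
    c,s=np.cos(p[2]),np.sin(p[2]); q=np.asarray(q); return np.stack([p[0]+c*q[...,0]-s*q[...,1],p[1]+s*q[...,0]+c*q[...,1],q[...,2]],-1)
for nm in("top","scene","both"):
    def f(p):
        r=[]
        if nm!="scene": r.append(proj("top",W(p,st))-ot)
        if nm!="top": r.append(proj("scene",W(p,st))-os_)
        return np.concatenate(r).ravel()
    s=least_squares(f,[.37,0,0]); print(nm,s.x.round(4),np.abs(s.fun).max())
    P=s.x
def L(w): return W([0,0,-P[2]],np.array(w)-[P[0],P[1],0])
print("red top",L(pt("top",*T((250,207)),.048))," scene",L(pt("scene",*S((407,300)),.048)))
print("yel top",L(pt("top",*T((182,207)),.048))," scene",L(pt("scene",*S((468,293)),.048)))
# roller silhouette top: near end bottom edge & side edges at axis height-ish
for n,q in(("top",[(388,210),(515,210),(387,485),(513,485),(450,478)]),("scene",[(220,267)])):
    for u in q: print(n,u,L(pt(n,*(T if n=="top" else S)(u),.08)).round(4))
E
python3 fit.py
```

```text
top [0.5748 0.0523 0.078 ] 0.38975491875783064
scene [0.5782 0.0535 0.065 ] 0.543731274919736
both [0.5759 0.0528 0.0728] 0.9296192780604713
red top [0.0884849  0.04592935 0.048     ]  scene [0.09428819 0.04646127 0.048     ]
yel top [0.08818024 0.08502099 0.048     ]  scene [0.09482815 0.08488707 0.048     ]
top (388, 210) [ 0.0775 -0.0339  0.08  ]
top (515, 210) [ 0.078 -0.105  0.08 ]
top (387, 485) [-0.0789 -0.0349  0.08  ]
top (513, 485) [-0.0784 -0.1037  0.08  ]
top (450, 478) [-0.0747 -0.0693  0.08  ]
scene (220, 267) [ 0.0759 -0.0674  0.08  ]
```

```bash
cat >> h.py <<'E'
P=[.5759,.0528,.0728]
def goal(px,py,z,yaw=None):  # press mm-> world m pose
    yaw=P[2] if yaw is None else yaw
    c,s=np.cos(P[2]),np.sin(P[2]); p=np.array([P[0]+c*px-s*py,P[1]+s*px+c*py,z])
    c,s=np.cos(yaw),np.sin(yaw)
    ax=np.array([0,0,-1.]);az=np.array([c,s,0]);ay=np.cross(az,ax)
    return p,R.from_matrix(np.stack([ax,ay,az],1))
def topress(p):
    c,s=np.cos(P[2]),np.sin(P[2]); d=np.asarray(p)-[P[0],P[1],0]; return np.array([c*d[0]+s*d[1],-s*d[0]+c*d[1],d[2]])*1e3
def delta(p0,R0,p1,R1):
    return R0.inv().apply(p1-p0)*1e3,(R0.inv()*R1).as_rotvec()
E
python3 - <<'E'
from h import *
from bench import env
s=env.observe(); p0=s['tcp_pos'];R0=R.from_rotvec(s['tcp_rot'])
print(R0.as_matrix().round(3))
p1,R1=goal(0,-.04,.30)
print(p1,delta(p0,R0,p1,R1))
n=24
p,q=np.array(p0),R0
rv=(R0.inv()*R1).as_rotvec()
for i in range(1,n+1):
    t=i/n; a=R0*R.from_rotvec(rv*t)
    # cylindrical
    r0,th0=np.hypot(*p0[:2]),np.arctan2(p0[1],p0[0]); r1,th1=np.hypot(*p1[:2]),np.arctan2(p1[1],p1[0])
    r,th=r0+(r1-r0)*t,th0+(th1-th0)*t
    g=np.array([r*np.cos(th),r*np.sin(th),p0[2]+(p1[2]-p0[2])*t])
    d=delta(p,q,g,a);  p,q=g,a
    print(d[0].round(1),d[1].round(3))
E
```

```text
[[-0.    -0.974  0.228]
 [-0.001  0.228  0.974]
 [-1.    -0.    -0.001]]
[0.57880943 0.01290595 0.3       ] (array([ -68.6876437 , -560.65691656, -530.26987261]), array([ 1.26820265e+00, -1.24420830e-03,  9.96682453e-04]))
[ -2.9 -36.8  -5. ] [ 0.053 -0.     0.   ]
[ -2.9 -36.6  -5.1] [ 0.053 -0.     0.   ]
[ -2.9 -36.4  -5.1] [ 0.053 -0.     0.   ]
[ -2.9 -36.1  -5.2] [ 0.053 -0.     0.   ]
[ -2.9 -35.9  -5.3] [ 0.053 -0.     0.   ]
[ -2.9 -35.7  -5.3] [ 0.053 -0.     0.   ]
[ -2.9 -35.5  -5.4] [ 0.053 -0.     0.   ]
[ -2.9 -35.2  -5.5] [ 0.053 -0.     0.   ]
[ -2.9 -35.   -5.5] [ 0.053 -0.     0.   ]
[ -2.9 -34.8  -5.6] [ 0.053 -0.     0.   ]
[ -2.9 -34.5  -5.7] [ 0.053 -0.     0.   ]
[ -2.9 -34.3  -5.7] [ 0.053 -0.     0.   ]
[ -2.9 -34.1  -5.8] [ 0.053 -0.     0.   ]
[ -2.9 -33.8  -5.8] [ 0.053 -0.     0.   ]
[ -2.9 -33.6  -5.9] [ 0.053 -0.     0.   ]
[ -2.9 -33.4  -6. ] [ 0.053 -0.     0.   ]
[ -2.9 -33.1  -6. ] [ 0.053 -0.     0.   ]
[ -2.9 -32.9  -6.1] [ 0.053 -0.     0.   ]
[ -2.9 -32.7  -6.1] [ 0.053 -0.     0.   ]
[ -2.9 -32.4  -6.2] [ 0.053 -0.     0.   ]
[ -2.9 -32.2  -6.2] [ 0.053 -0.     0.   ]
[ -2.9 -32.   -6.3] [ 0.053 -0.     0.   ]
[ -2.9 -31.8  -6.3] [ 0.053 -0.     0.   ]
[ -2.9 -31.5  -6.4] [ 0.053 -0.     0.   ]
```

Call:
carry_out(
  plan=[
    [1,-10,-37,-5,0.053,0,0],
    [1,-10,-37,-5,0.053,0,0],
    [1,-10,-36,-5,0.053,0,0],
    [1,-10,-36,-5,0.053,0,0],
    [1,-10,-36,-5,0.053,0,0],
    [1,-10,-36,-5,0.053,0,0],
    [1,-10,-35,-5,0.053,0,0],
    [1,0,-35,-5,0.053,0,0],
    [1,0,-35,-5,0.053,0,0],
    [1,0,-35,-6,0.053,0,0],
  ],
)

```text
time: 1.15
tcp_pos: [0.4479, 0.4525, 0.301]
tcp_rot: [-0.632, 1.477, 0.632]
contact_force: [0.2, 1.0, -0.4]
width: 0.0853
```

Call:
carry_out(
  plan=[
    [1,0,-35,-6,0.053,0,0],
    [1,0,-34,-6,0.053,0,0],
    [1,0,-34,-6,0.053,0,0],
    [1,0,-34,-6,0.053,0,0],
    [1,0,-34,-6,0.053,0,0],
    [1,0,-33,-6,0.053,0,0],
    [1,0,-33,-6,0.053,0,0],
    [1,0,-33,-6,0.053,0,0],
    [1,0,-33,-6,0.053,0,0],
    [1,0,-32,-6,0.053,0,0],
  ],
)

```text
time: 2.15
tcp_pos: [0.5776, 0.1422, 0.301]
tcp_rot: [-0.219, 1.56, 0.219]
contact_force: [0.3, -0.2, -0.9]
width: 0.0852
```

Call:
carry_out(
  plan=[
    [1,0,-32,-6,0.053,0,0],
    [1,0,-32,-6,0.053,0,0],
    [1,0,-32,-6,0.053,0,0],
    [1,0,-31,-6,0.053,0,0],
    [1,0,0,0,0,0,0],
    [1,0,0,0,0,0,0],
  ],
)

```text
time: 2.75
tcp_pos: [0.5793, 0.0143, 0.3012]
tcp_rot: [-0.053, 1.57, 0.054]
contact_force: [0.3, 0.4, 0.5]
width: 0.0858
```

```bash
python3 - <<'E'
from h import *
from bench import env
s=env.observe(); d=env.get_image("wrist")
cv2.imwrite("pics/w1.png",d["pixels"][:,:,::-1])
p,q=goal(0,-.068,.25)
np.savez("w1.npz",p=s['tcp_pos'],r=s['tcp_rot'],K=d["mtx"],H=d["hand_eye"])
print(s['time'],s['tcp_pos'],topress(s['tcp_pos']),s['contact_force'],s['joints'].round(2),delta(s['tcp_pos'],R.from_rotvec(s['tcp_rot']),p,q))
E
```

```text
2.75 [0.57928334 0.01432708 0.3011626 ] [  0.57601911 -38.61710443 301.1625994 ] [0.31030436 0.43675895 0.52560949] [-0.48  0.27  0.48  1.7  -0.13  1.21  0.1 ] (array([ 51.14574272, -29.41494052,  -0.41497466]), array([-0.00509806, -0.00021829, -0.00057706]))
```

View pics/w1.png

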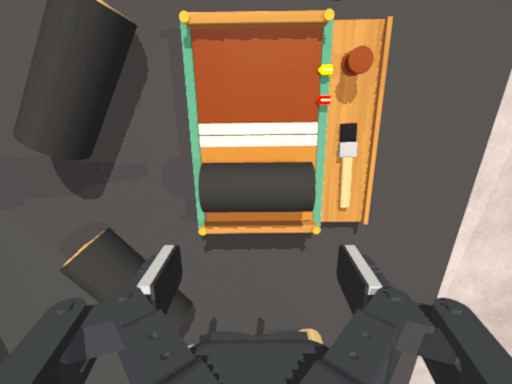

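```bash
python3 - <<'E'
import cv2
a=cv2.imread('pics/w1.png')[5:240,175:345]; cv2.imwrite('pics/w1c.png',cv2.resize(a[:120],None,fx=4.5,fy=4.5,interpolation=cv2.INTER_CUBIC))
cv2.imwrite('pics/w1d.png',cv2.resize(a[105:],None,fx=4.5,fy=4.5,interpolation=cv2.INTER_CUBIC))
E
```

```text
(no output)
```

View pics/w1c.png

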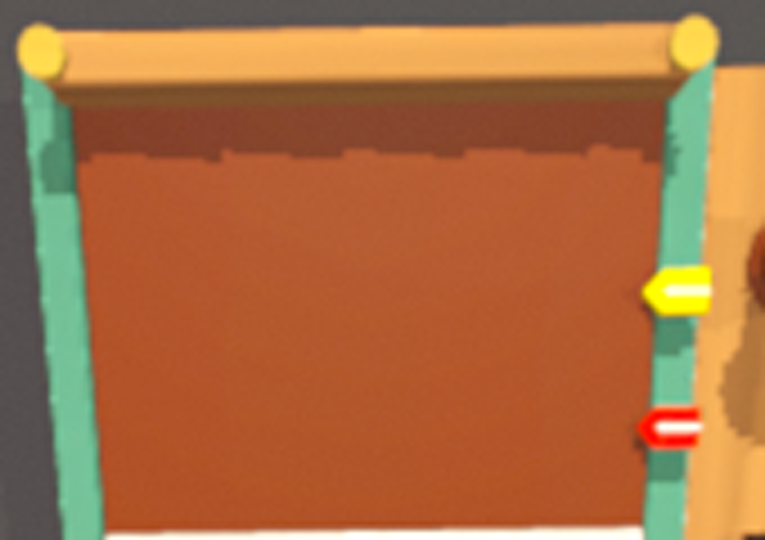

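View pics/w1d.png

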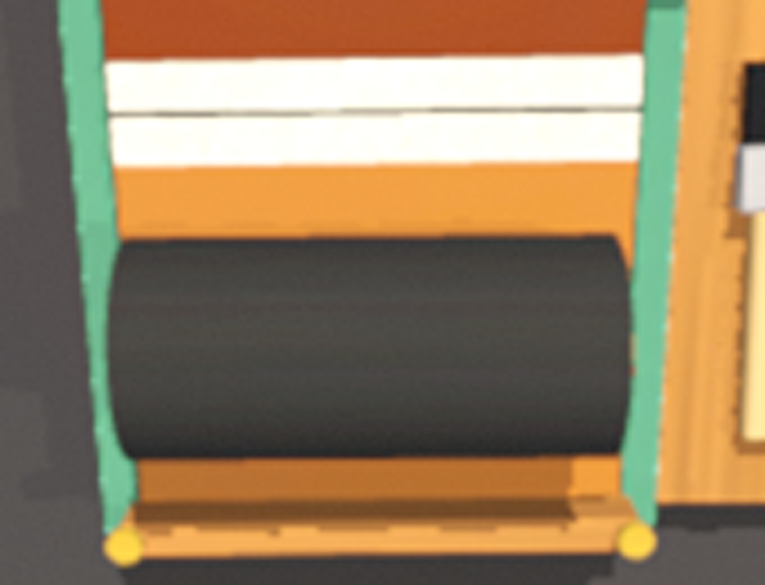

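```bash
cat > wfit.py <<'E'
from h import *
from scipy.optimize import least_squares
d=np.load("w1.npz"); K,H=d["K"],d["H"]; Rt=R.from_rotvec(d["r"]).as_matrix()
Rc=Rt@H[:3,:3]; e=d["p"]+Rt@H[:3,3]
def pr(w): q=(np.asarray(w)-e)@Rc; return np.stack([K[0,2]+K[0,0]*q[...,0]/q[...,2],K[1,2]+K[0,0]*q[...,1]/q[...,2]],-1)
def bp(u,v,z): k=Rc@[(u-K[0,2])/K[0,0],(v-K[1,2])/K[0,0],1]; return e+k*(z-e[2])/k[2]
A=lambda p:np.array(p)/4.5+[175,5]; B=lambda p:np.array(p)/4.5+[175,110]
def W(p,q):
    c,s=np.cos(p[2]),np.sin(p[2]); q=np.asarray(q); return np.stack([p[0]+c*q[...,0]-s*q[...,1],p[1]+s*q[...,0]+c*q[...,1],q[...,2]],-1)
o=B([(104,62),(643,55),(113,165),(640,160),(109,114),(641,107)])
m=np.array([[-85,16,45],[85,16,45],[-85,-16,45],[85,-16,45],[-85,0,45],[85,0,45]])/1e3
s=least_squares(lambda p:(pr(W(p,m))-o).ravel(),[.57,.05,.07]); print("wrist",s.x.round(4),s.fun.round(1))
Q=s.x
for nm,PP in(("wrist",Q),("cams",P)):
    L=lambda w:(W([0,0,-PP[2]],np.array(w)-[PP[0],PP[1],0])*1e3).round(1)
    print(nm,"red",L(bp(*A((678,427)),.05)),"yel",L(bp(*A((690,291)),.05)),"knobs",[L(bp(*q,.065)) for q in (A((41,52)),A((694,42)),B((123,547)),B((636,541)))])
    # roller: tangent planes
    def lines(yc,z=.08): pass
    # silhouette lines: midpoints of front/back edges
    pts=B([(150,240),(600,236),(150,458),(600,455)])
    def res(x): # yc, yaw(local), at height .08, r .035
        out=[]
        for q in pts:
            dr=W([0,0,-PP[2]],Rc@[(q[0]-K[0,2])/K[0,0],(q[1]-K[1,2])/K[0,0],1]); o_=W([0,0,-PP[2]],e-[PP[0],PP[1],0])
            ax=np.array([np.cos(x[1]),np.sin(x[1]),0]); c=np.array([0,x[0],.080]); n=np.cross(dr,ax); n/=np.linalg.norm(n)
            out.append(abs(n@(o_-c))-x[2])
        return out
    r=least_squares(res,[-.068,0,.035],x_scale=[.01,.1,.01]); print("roller y,yaw,r",r.x, np.abs(r.fun).max())
E
python3 wfit.py
```

```text
wrist [0.5752 0.0524 0.0802] [ 0.8  0.2 -0.4  0.3  0.6 -0.3 -1.  -0.6  0.6 -0.  -0.6  0.1]
wrist red [93.6 46.4 50. ] yel [94.7 84.6 50. ] knobs [array([-88.4, 144.3,  65. ]), array([ 88.1, 144.5,  65. ]), array([ -88.6, -144.5,   65. ]), array([  88. , -144.4,   65. ])]
roller y,yaw,r [-0.06927965 -0.00395774  0.03408059] 6.367954868391479e-05
cams red [92.6 46.8 50. ] yel [93.4 84.9 50. ] knobs [array([-90.2, 143.3,  65. ]), array([ 86.4, 144.8,  65. ]), array([ -88.2, -145.5,   65. ]), array([  88.4, -144.1,   65. ])]
roller y,yaw,r [-0.06962618  0.00342218  0.03408059] 6.367955528024938e-05
```

```bash
sed -i 's/^P=.*/P=[.5752,.0524,.0802]/' h.py; cat > st.py <<'E'
from h import *
from bench import env
import sys
s=env.observe();Rt=R.from_rotvec(s['tcp_rot'])
y,z=float(sys.argv[1])/1e3,float(sys.argv[2])/1e3
p,q=goal(0,y,z); d=delta(s['tcp_pos'],Rt,p,q)
print(s['time'],"press",topress(s['tcp_pos']).round(2),"F",s['contact_force'].round(2),"M",s['moment'].round(2),"need",d[0].round(1),d[1].round(4))
E
python3 st.py -90.5 160
```

```text
2.8 press [  1.2  -36.9  301.05] F [ 0.5   0.64 -0.7 ] M [0.06 0.   0.  ] need [141.  -53.7  -0.6] [-0.0101 -0.0004 -0.0009]
```

Call:
carry_out(
  plan=[
    [1,25,-9,0,-0.01,0,-0.001],
    [1,25,-9,0,0,0,0],
    [1,25,-9,-0.5,0,0,0],
    [1,25,-9,0,0,0,0],
    [1,25,-9,0,0,0,0],
    [1,16,-9,0,0,0,0],
    [1,0,0,0,0,0,0],
    [1,0,0,0,0,0,0],
  ],
)

```text
time: 3.6
tcp_pos: [0.5835, -0.0377, 0.1604]
tcp_rot: [-0.064, 1.57, 0.063]
contact_force: [-0.3, 0.1, 1.5]
width: 0.0853
```

```bash
python3 st.py -90.5 130; python3 - <<'E'
from h import *
from bench import env
d=env.get_image("wrist"); a=d["pixels"][:,:,::-1]
cv2.imwrite("pics/w2.png",a)
d=env.get_image("scene"); a=d["pixels"][140:290,190:390,::-1]
cv2.imwrite("pics/s2.png",cv2.resize(a,None,fx=4,fy=4,interpolation=cv2.INTER_CUBIC))
E
python3 st.py -90.5 130;
```

```text
3.6 press [  1.09 -90.51 160.39] F [-0.32  0.06  1.45] M [0.01 0.03 0.01] need [30.4  0.  -1.1] [ 0.0007 -0.0001  0.0004]
3.7 press [  1.64 -90.65 161.38] F [0.25 0.93 0.22] M [-0.03  0.06 -0.  ] need [31.4  0.2 -1.7] [0.0008 0.002  0.0004]
```

View pics/w2.png

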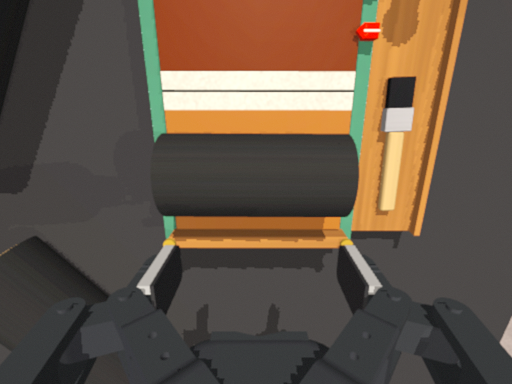

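View pics/s2.png

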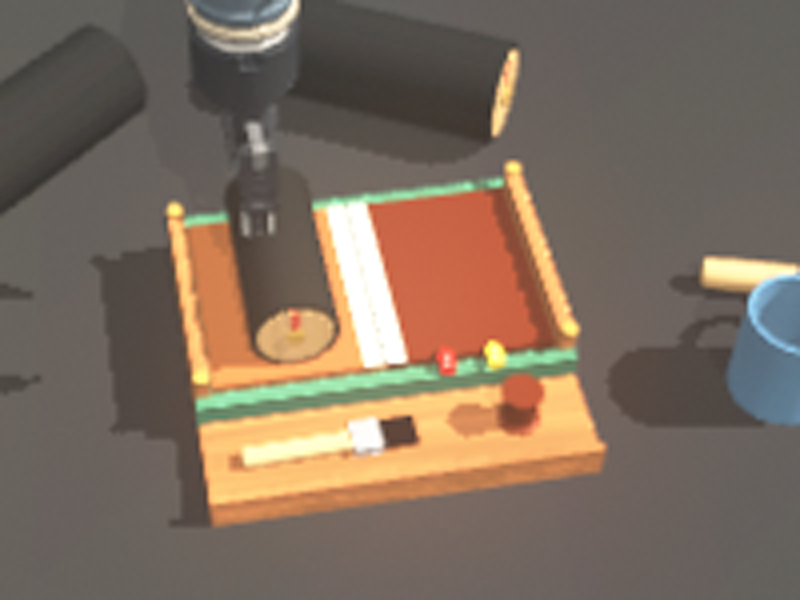

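```bash
python3 - <<'E'
import cv2
a=cv2.imread('pics/w2.png')[230:320,120:400]; cv2.imwrite('pics/w2c.png',cv2.resize(a,None,fx=2.8,fy=2.8,interpolation=cv2.INTER_CUBIC))
E
```

```text
(no output)
```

View pics/w2c.png

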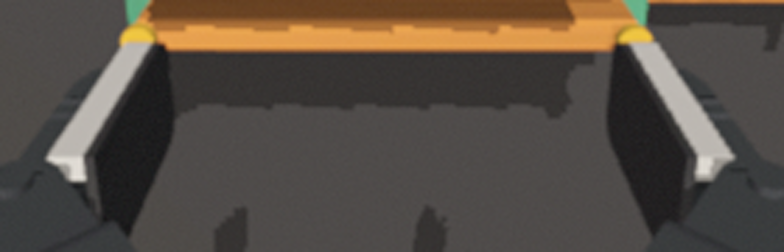

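Call:
carry_out(
  plan=[
    [1,15,0,-1.5,0,0,0],
    [1,15,0,0,0,0,0],
    [1,12,0,0,0,0,0],
    [1,3,0,0,0,0,0],
    [1,0,0,0,0,0,0],
  ],
)

```text
time: 4.2
tcp_pos: [0.5814, -0.0392, 0.1148]
tcp_rot: [-0.063, 1.571, 0.061]
contact_force: [-1.3, -0.2, 0.4]
width: 0.0854
```

Call:
carry_out(
  plan=[
    [1,4,0,0,0,0,0],
    [1,3,0,0,0,0,0],
    [1,2,0,0,0,0,0],
    [1,1,0,0,0,0,0],
    [1,0,0,0,0,0,0],
  ],
)

```text
time: 4.7
tcp_pos: [0.5816, -0.0394, 0.1053]
tcp_rot: [-0.063, 1.57, 0.061]
contact_force: [-0.4, -0.1, 0.9]
width: 0.0855
```

Call:
carry_out(
  plan=[
    [1,0.5,0,0,0,0,0],
    [1,0.5,0,0,0,0,0],
    [1,0.5,0,0,0,0,0],
    [1,0,0,0,0,0,0],
  ],
)

```text
time: 5.1
tcp_pos: [0.5816, -0.0394, 0.1038]
tcp_rot: [-0.063, 1.57, 0.061]
contact_force: [0.6, 0.5, -0.3]
width: 0.0856
```

```bash
python3 st.py -90.5 100
```

```text
5.1 press [ -0.96 -91.97 103.78] F [ 0.57  0.49 -0.26] M [-0.02 -0.04 -0.02] need [3.8 1.5 1. ] [-0.0012 -0.0001  0.0009]
```

Call:
carry_out(
  plan=[
    [1,0.5,0.5,0.5,0,0,0],
    [1,0.5,0.5,0.5,0,0,0],
    [1,0.5,0.5,0,0,0,0],
    [1,0,0,0,0,0,0],
  ],
)

```text
time: 5.5
tcp_pos: [0.5825, -0.0376, 0.1022]
tcp_rot: [-0.063, 1.57, 0.062]
contact_force: [-0.6, -0.3, 0.3]
width: 0.0857
```

Call:
carry_out(
  plan=[
    [1,0.5,0,0,0,0,0],
    [1,0.5,0,0,0,0,0],
    [1,0.5,0,0,0,0,0],
  ],
)

```text
time: 5.8
tcp_pos: [0.5825, -0.0378, 0.1008]
tcp_rot: [-0.063, 1.57, 0.061]
contact_force: [0.8, -0.1, -0.2]
width: 0.0855
```

Call:
carry_out(
  plan=[
    [1,0.5,0,0,0,0,0],
    [1,0.5,0,0,0,0,0],
    [1,0,0,0,0,0,0],
  ],
)

```text
time: 6.1
tcp_pos: [0.5825, -0.0378, 0.0997]
tcp_rot: [-0.063, 1.57, 0.061]
contact_force: [0.8, -0.9, -0.9]
width: 0.0853
```

Call:
carry_out(
  plan=[
    [1,0.5,0,0,0,0,0],
    [1,0.5,0,0,0,0,0],
    [1,0,0,0,0,0,0],
  ],
)

```text
time: 6.4
tcp_pos: [0.5825, -0.0378, 0.0987]
tcp_rot: [-0.063, 1.57, 0.061]
contact_force: [0.8, -0.7, -0.2]
width: 0.0855
```

Call:
carry_out(
  plan=[
    [1,0.5,0,0,0,0,0],
    [1,0.5,0,0,0,0,0],
    [1,0,0,0,0,0,0],
  ],
)

```text
time: 6.7
tcp_pos: [0.5827, -0.0381, 0.098]
tcp_rot: [-0.063, 1.57, 0.061]
contact_force: [-0.1, -0.1, 1.4]
width: 0.0852
```

Call:
carry_out(
  plan=[
    [1,0.5,0,0,0,0,0],
    [1,0.5,0,0,0,0,0],
    [1,0,0,0,0,0,0],
  ],
)

```text
time: 7.0
tcp_pos: [0.5827, -0.0384, 0.0974]
tcp_rot: [-0.063, 1.569, 0.061]
contact_force: [-1.4, -1.7, 5.4]
width: 0.0854
```

Call:
carry_out(
  plan=[
    [1,-0.2,1.5,0,0,0,0],
    [1,-0.25,2,0,0,0,0],
    [1,-0.25,2,0,0,0,0],
    [1,-0.2,2,0,0,0,0],
  ],
)

```text
time: 7.4
tcp_pos: [0.5823, -0.0311, 0.0986]
tcp_rot: [-0.063, 1.569, 0.06]
contact_force: [-1.6, -1.3, 7.0]
width: 0.0853
```

Call:
carry_out(
  plan=[
    [1,-0.2,2,0,0,0,0],
    [1,-0.15,2,0,0,0,0],
    [1,-0.15,2,0,0,0,0],
    [1,-0.1,2,0,0,0,0],
  ],
)

```text
time: 7.8
tcp_pos: [0.5817, -0.0231, 0.0995]
tcp_rot: [-0.063, 1.569, 0.061]
contact_force: [-2.7, -1.9, 9.9]
width: 0.0854
```

```bash
python3 st.py -90.5 100
```

```text
7.8 press [  0.42 -75.79  99.51] F [-2.69 -1.94  9.94] M [-0.28  0.56  0.04] need [ -0.5 -14.7  -0.4] [-0.0017  0.001   0.0014]
```

Call:
carry_out(
  plan=[
    [1,-0.3,2,0,0,0,0],
    [1,-0.3,2,0,0,0,0],
    [1,-0.2,2,0,0,0,0],
    [1,-0.1,3,0,0,0,0],
    [1,0,3,0,0,0,0],
    [1,0,3,0,0,0,0],
  ],
)

```text
time: 8.4
tcp_pos: [0.5805, -0.0077, 0.1006]
tcp_rot: [-0.062, 1.569, 0.061]
contact_force: [-2.1, -0.6, 10.9]
width: 0.0856
```

```bash
python3 st.py -90.5 100
```

```text
8.4 press [  0.45 -60.31 100.6 ] F [-2.06 -0.55 10.93] M [-0.07  0.69  0.02] need [  0.6 -30.2  -0.4] [-0.0015  0.0008  0.0007]
```

```bash
cat > look.py <<'E'
from h import *
from bench import env
import sys
n=sys.argv[1]
s=env.observe(); d=env.get_image("wrist"); a=d["pixels"][:,:,::-1]
np.savez(f"w{n}.npz",p=s['tcp_pos'],r=s['tcp_rot'],K=d["mtx"],H=d["hand_eye"]); cv2.imwrite(f"pics/w{n}.png",a)
d=env.get_image("top"); a=d["pixels"][115:235,175:310,::-1]
cv2.imwrite(f"pics/t{n}.png",cv2.resize(a,None,fx=5,fy=5,interpolation=cv2.INTER_CUBIC))
d=env.get_image("scene"); a=d["pixels"][170:275,220:350,::-1]
cv2.imwrite(f"pics/s{n}.png",cv2.resize(a,None,fx=5,fy=5,interpolation=cv2.INTER_CUBIC))
E
python3 look.py 3;python3 st.py -90.5 100
```

```text
8.55 press [  0.47 -59.85 100.63] F [-2.74 -0.68 11.3 ] M [0.01 0.77 0.04] need [  0.6 -30.6  -0.4] [-0.0011  0.0008  0.0002]
```

View pics/w3.png

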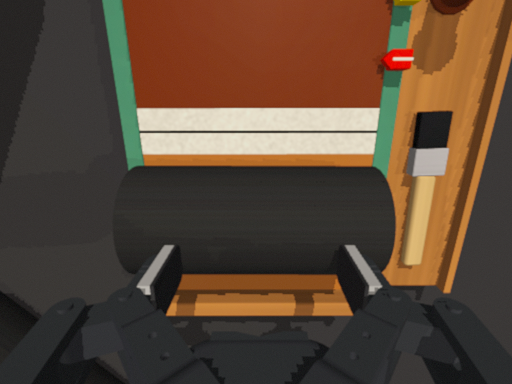

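View pics/s3.png

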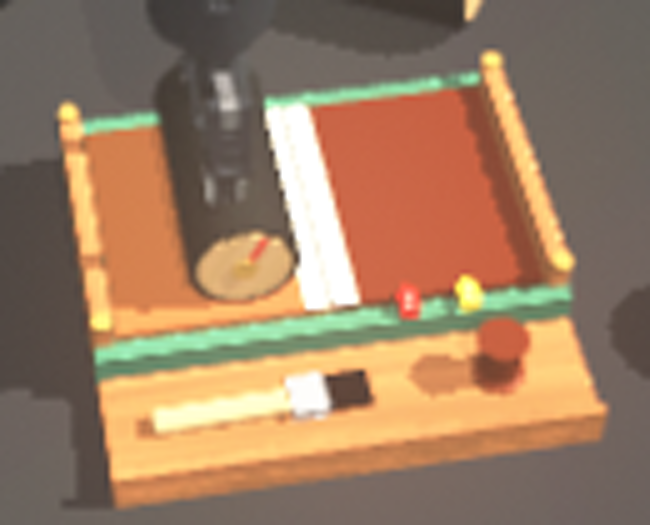

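```bash
cat > rol.py <<'E'
from h import *
from scipy.optimize import least_squares
import sys
n=sys.argv[1]; zc=float(sys.argv[2])/1e3; pts=np.array(eval(sys.argv[3]),float)
d=np.load(f"w{n}.npz"); K,H=d["K"],d["H"]; Rt=R.from_rotvec(d["r"]).as_matrix()
Rc=Rt@H[:3,:3]; e=d["p"]+Rt@H[:3,3]
Rp=R.from_euler('z',P[2]).inv(); o=Rp.apply(e-[P[0],P[1],0])
dirs=[Rp.apply(Rc@[(u-K[0,2])/K[0,0],(v-K[1,2])/K[0,0],1]) for u,v in pts]
def res(x):
    ax=np.array([np.cos(x[1]),np.sin(x[1]),0]); c=np.array([0,x[0],zc]); out=[]
    for k in dirs:
        m=np.cross(k,ax); m/=np.linalg.norm(m); out.append(abs(m@(o-c))-.035)
    return out
r=least_squares(res,[float(sys.argv[4])/1e3,0],x_scale=[.01,.1])
print("roller y mm",r.x[0]*1e3,"yaw",r.x[1],"res mm",np.array(r.fun)*1e3)
if len(sys.argv)>5:
    for u,v,z in eval(sys.argv[5]):
        k=Rp.apply(Rc@[(u-K[0,2])/K[0,0],(v-K[1,2])/K[0,0],1]); print("pt",((o+k*(z/1e3-o[2])/k[2])*1e3).round(1))
E
python3 - <<'E'
import cv2,numpy as np
a=cv2.imread('pics/w3.png').astype(int).sum(2)
for u in (150,200,310,360):
    c=a[155:185,u]; print(u,c[5:20])
for u in (210,300): print(u,a[265:285,u])
E
python3 rol.py 3 79 "[(150,166.5),(360,166.5),(210,274),(300,274)]" -52 "[(405,59,50),(258,131.5,45)]"
```

```text
150 [341 330 329 333 335 257 144 103 101 111 114 112 121 118 116]
200 [324 327 334 331 333 262 144  96 105 111 117 119 119 124 114]
310 [324 325 331 324 330 277 177  98  99 110 122 115 117 121 120]
360 [357 354 357 355 354 331 230 108  95 112 112 117 109 117 124]
210 [ 88 107  94  89  85  77  86  81  88 175 234 246 250 246 250 245 246 241
 241 241]
300 [ 97  94  96  96  93  82  70  73  79 153 224 245 246 240 240 244 239 236
 241 243]
roller y mm -53.52756784387841 yaw -0.0013951302195644622 res mm [-0.0505285  -0.04277951 -0.06667642 -0.04417594]
pt [95.3 47.1 50. ]
pt [-0.6  0.5 45. ]
```

Call:
carry_out(
  plan=[
    [1,-0.3,2,0,0,0,0],
    [1,-0.3,3,0,0,0,0],
    [1,0,3,0,0,0,0],
    [1,0,3,0,0,0,0],
    [1,0,3,0,0,0,0],
    [1,0,3,0,0,0,0],
  ],
)

```text
time: 9.15
tcp_pos: [0.5791, 0.0097, 0.101]
tcp_rot: [-0.062, 1.569, 0.062]
contact_force: [-2.6, -0.6, 9.9]
width: 0.0856
```

Call:
carry_out(
  plan=[
    [1,0,3,0,0,0,0],
    [1,0,3,0,0,0,0],
    [1,0,3,0,0,0,0],
    [1,0,3,0,0,0,0],
  ],
)

```text
time: 9.55
tcp_pos: [0.5782, 0.0217, 0.101]
tcp_rot: [-0.062, 1.569, 0.062]
contact_force: [-2.2, 0.6, 9.5]
width: 0.0857
```

Call:
carry_out(
  plan=[
    [1,0,3,0,0,0,0],
    [1,0,2,0,0,0,0],
    [1,0,2,0,0,0,0],
  ],
)

```text
time: 9.85
tcp_pos: [0.5777, 0.0288, 0.1009]
tcp_rot: [-0.062, 1.569, 0.062]
contact_force: [-1.8, -0.0, 9.1]
width: 0.0852
```

```bash
python3 st.py -90.5 100
```

```text
9.85 press [  0.61 -23.72 100.9 ] F [-1.8  -0.01  9.11] M [-0.07  0.53 -0.06] need [  0.9 -66.8  -0.5] [-0.0011  0.001   0.0002]
```

Call:
carry_out(
  plan=[
    [1,0,2,0,0,0,0],
    [1,0.05,2,0,0,0,0],
    [1,0.05,2,0,0,0,0],
    [1,0.1,2,0,0,0,0],
    [1,0.1,2,0,0,0,0],
  ],
)

```text
time: 10.35
tcp_pos: [0.5769, 0.039, 0.1004]
tcp_rot: [-0.062, 1.569, 0.062]
contact_force: [-1.8, 1.3, 8.0]
width: 0.0853
```

Call:
carry_out(
  plan=[
    [1,0.1,2,0,0,0,0],
    [1,0.2,2,0,0,0,0],
    [1,0.2,2,0,0,0,0],
  ],
)

```text
time: 10.65
tcp_pos: [0.5764, 0.0451, 0.0998]
tcp_rot: [-0.062, 1.569, 0.062]
contact_force: [-1.7, 0.9, 7.3]
width: 0.0852
```

Call:
carry_out(
  plan=[
    [1,0.2,2,0,0,0,0],
    [1,0.2,2,0,0,0,0],
    [1,0.2,1,0,0,0,0],
    [1,0,0,0,0,0,0],
  ],
)

```text
time: 11.05
tcp_pos: [0.576, 0.0506, 0.0991]
tcp_rot: [-0.062, 1.569, 0.063]
contact_force: [-0.6, 0.9, 6.7]
width: 0.0851
```

```bash
python3 st.py -90.5 100; python3 look.py 4;python3 st.py -90.5 100
```

```text
11.05 press [ 0.66 -1.91 99.06] F [-0.61  0.9   6.73] M [ 0.13  0.31 -0.05] need [ -1.  -88.6  -0.6] [-0.0006  0.0009 -0.0005]
11.2 press [ 0.66 -2.05 99.09] F [-1.06  2.4   6.54] M [ 0.16  0.34 -0.06] need [ -1.  -88.5  -0.6] [-0.0008  0.0009 -0.0005]
```

View pics/w4.png

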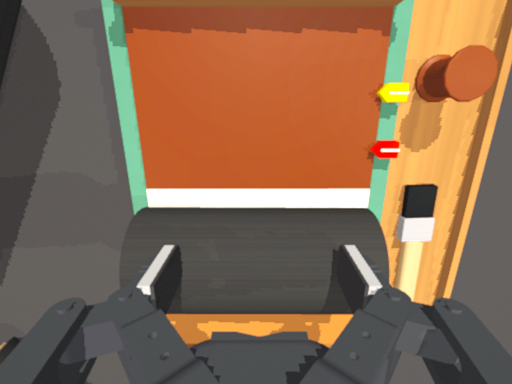

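Call:
carry_out(
  plan=[
    [1,-0.5,0,0,0,0,0],
    [1,-0.5,0,0,0,0,0],
    [1,-0.5,0,0,0,0,0],
    [1,-0.5,0,0,0,0,0],
    [1,-0.5,0,0,0,0,0],
    [1,-1,0,0,0,0,0],
    [1,-3,0,0,0,0,0],
    [1,-5,0,0,0,0,0],
    [1,0,0,0,0,0,0],
  ],
)

```text
time: 12.1
tcp_pos: [0.5762, 0.0494, 0.1107]
tcp_rot: [-0.063, 1.568, 0.061]
contact_force: [-0.1, -0.7, 0.5]
width: 0.085
```

```bash
python3 st.py -45 110; python3 look.py 5;python3 st.py -90.5 100;python3 - <<'E'
import cv2,numpy as np
for k in(4,5):
    a=cv2.imread(f'pics/w{k}.png').astype(int).sum(2)
    for u in (190,230,290,330):
        print(k,u,a[196:216,u],a[300:322,u])
E
```

```text
12.1 press [  0.71  -3.03 110.65] F [-0.12 -0.7   0.51] M [-0.01  0.02 -0.04] need [  0.7 -42.   -0.7] [-0.0012  0.0014  0.0008]
12.25 press [  0.2   -2.92 109.95] F [-0.04  0.44  0.05] M [ 0.03  0.05 -0.02] need [ 10.  -87.6  -0.1] [-0.0012  0.0002  0.0008]
4 190 [765 765 765 765 765 765 765 765 765 764 714 474 206 170 182 192 188 191
 202 213] [216 217 219 213 211 205 206 205 200 188 185 176 167 195 351 388 392 391
 392 390 392 391]
4 230 [765 765 765 765 765 765 765 765 765 765 756 604 258 169 187 185 188 195
 201 212] [219 219 215 211 206 210 208 203 199 196 190 179 168 195 348 393 389 382
 385 387 386 389]
4 290 [765 761 762 764 765 765 765 765 765 765 765 688 314 157 180 183 192 191
 202 202] [217 219 212 211 212 201 204 205 203 197 183 186 168 196 348 390 392 385
 387 386 385 387]
4 330 [765 765 765 765 765 765 765 765 765 765 765 677 301 160 180 180 184 194
 196 208] [169 164 168 168 168 168 162 163 173 165 163 159 152 175 305 382 439 465
 466 463 466 494]
5 190 [765 765 765 765 729 481 204 174 187 189 201 207 213 218 222 216 227 219
 220 228] [185 306 378 395 390 390 393 394 387 394 394 398 392 394 392 391 391 393
 390 392 391 391]
5 230 [765 765 765 765 756 607 264 167 182 190 200 201 210 211 214 218 220 221
 220 224] [179 308 380 393 388 389 388 391 389 389 386 395 479 507 508 506 509 508
 507 508 508 508]
5 290 [765 765 765 765 757 612 267 170 185 192 199 200 208 216 211 218 223 225
 226 231] [174 265 364 393 388 387 391 390 393 388 389 390 390 388 394 388 389 387
 388 389 387 387]
5 330 [765 765 765 765 765 680 310 163 186 185 198 201 209 215 214 221 220 215
 222 226] [166 267 376 482 508 508 509 507 507 508 508 506 506 508 506 508 507 508
 506 507 505 505]
```

View pics/w5.png

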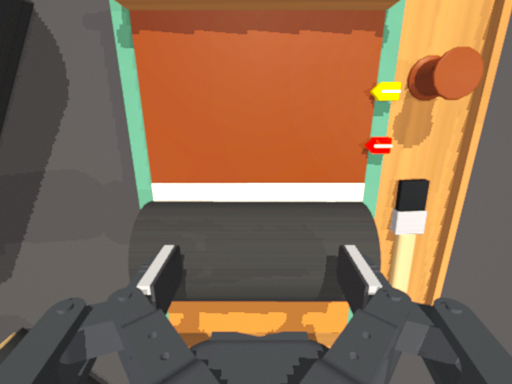

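```bash
python3 rol.py 4 79.5 "[(190,207.4),(330,207.7),(190,314),(290,314)]" -24 "[(388,150,50),(400,93,50)]"
python3 rol.py 5 80 "[(190,201.4),(330,201.7),(190,301.2),(290,301.3)]" -24 "[(381,146,50),(391,91,50)]"
```

```text
roller y mm -23.60592667428467 yaw -0.0020599884747452744 res mm [0.16281635 0.08010293 0.17125308 0.13429195]
pt [92.4 46.6 50. ]
pt [94.8 84.8 50. ]
roller y mm -24.26225086994455 yaw -0.003436266743754192 res mm [0.06868176 0.04087539 0.06599647 0.06828116]
pt [92.4 46.5 50. ]
pt [94.  85.3 50. ]
```

Call:
carry_out(
  plan=[
    [1,0,-10,0,0.001,0,0],
    [1,0,-10,0,0,0,0],
    [1,0,-10,0,0,0,0],
    [1,0,-8,0,0,0,0],
    [1,2,-1.3,0,0,0,0],
    [1,2,0,0,0,0,0],
    [1,2,0,0,0,0,0],
    [1,1,0,0,0,0,0],
    [1,0,0,0,0,0,0],
  ],
)

```text
time: 13.15
tcp_pos: [0.5785, 0.0108, 0.1026]
tcp_rot: [-0.062, 1.57, 0.061]
contact_force: [0.0, 0.6, -0.1]
width: 0.0852
```

```bash
python3 st.py -42.2 102
```

```text
13.15 press [-3.0000e-02 -4.1750e+01  1.0257e+02] F [ 0.02  0.58 -0.13] M [ 0.03  0.03 -0.05] need [ 0.6 -0.4  0. ] [-0.0014 -0.0006  0.0008]
```

Call:
carry_out(
  plan=[
    [1,0.5,-0.4,0,-0.001,0,0],
    [1,0.5,0,0,0,0,0],
    [1,0.5,0,0,0,0,0],
    [1,0,0,0,0,0,0],
  ],
)

```text
time: 13.55
tcp_pos: [0.5787, 0.0099, 0.1013]
tcp_rot: [-0.063, 1.57, 0.061]
contact_force: [-0.6, -0.4, -0.4]
width: 0.0856
```

Call:
carry_out(
  plan=[
    [1,0.5,0,0,0,0,0],
    [1,0.5,0,0,0,0,0],
    [1,0,0,0,0,0,0],
  ],
)

```text
time: 13.85
tcp_pos: [0.5787, 0.0099, 0.1003]
tcp_rot: [-0.063, 1.57, 0.061]
contact_force: [-0.8, -0.4, 0.2]
width: 0.0853
```

Call:
carry_out(
  plan=[
    [1,0.5,0,0,0,0,0],
    [1,0.5,0,0,0,0,0],
    [1,0,0,0,0,0,0],
  ],
)

```text
time: 14.15
tcp_pos: [0.5788, 0.0098, 0.0994]
tcp_rot: [-0.063, 1.57, 0.061]
contact_force: [-1.2, -0.7, 0.8]
width: 0.0853
```

Call:
carry_out(
  plan=[
    [1,0.5,0.2,0,0,0,0],
    [1,0.5,0.2,0,0,0,0],
    [1,0.5,0.2,0,0,0,0],
    [1,0,0,0,0,0,0],
  ],
)

```text
time: 14.55
tcp_pos: [0.5789, 0.0099, 0.0986]
tcp_rot: [-0.063, 1.569, 0.061]
contact_force: [-1.5, -0.5, 6.2]
width: 0.0853
```

```bash
python3 st.py -42.2 102
```

```text
14.55 press [  0.27 -42.66  98.55] F [-1.5  -0.51  6.17] M [-0.23  0.33  0.  ] need [-3.4  0.5 -0.3] [-0.0016  0.0005  0.0012]
```

Call:
carry_out(
  plan=[
    [1,0.5,0.2,0,0,0,0],
    [1,0.5,0.2,0,0,0,0],
    [1,0,0,0,0,0,0],
  ],
)

```text
time: 14.85
tcp_pos: [0.579, 0.0099, 0.0981]
tcp_rot: [-0.063, 1.569, 0.061]
contact_force: [-2.4, -2.0, 9.2]
width: 0.0857
```

Call:
carry_out(
  plan=[
    [1,-0.25,1.5,0,0,0,0],
    [1,-0.35,2,0,0,0,0],
    [1,-0.35,2,0,0,0,0],
  ],
)

```text
time: 15.15
tcp_pos: [0.5785, 0.0154, 0.0991]
tcp_rot: [-0.063, 1.569, 0.06]
contact_force: [-3.7, -1.7, 10.2]
width: 0.0856
```

Call:
carry_out(
  plan=[
    [1,-0.3,2,0,0,0,0],
    [1,-0.3,2,0,0,0,0],
    [1,-0.25,2,0,0,0,0],
  ],
)

```text
time: 15.45
tcp_pos: [0.578, 0.0217, 0.0999]
tcp_rot: [-0.063, 1.569, 0.061]
contact_force: [-3.1, -1.5, 10.6]
width: 0.0853
```

```bash
python3 st.py -42.2 102
```

```text
15.45 press [  0.32 -30.83  99.9 ] F [-3.08 -1.53 10.59] M [-0.2   0.65  0.1 ] need [ -2.1 -11.4  -0.3] [-0.0016  0.0006  0.0011]
```

Call:
carry_out(
  plan=[
    [1,-0.25,2,0,0,0,0],
    [1,-0.2,2,0,0,0,0],
    [1,-0.15,2,0,0,0,0],
  ],
)

```text
time: 15.75
tcp_pos: [0.5775, 0.0279, 0.1005]
tcp_rot: [-0.062, 1.569, 0.061]
contact_force: [-3.6, -0.5, 9.7]
width: 0.0851
```

Call:
carry_out(
  plan=[
    [1,-0.15,2,0,0,0,0],
    [1,-0.1,2,0,0,0,0],
    [1,-0.1,2,0,0,0,0],
  ],
)

```text
time: 16.05
tcp_pos: [0.577, 0.0342, 0.1008]
tcp_rot: [-0.062, 1.569, 0.062]
contact_force: [-2.7, -0.2, 10.5]
width: 0.0859
```

```bash
python3 st.py -42.2 102
```

```text
16.05 press [  0.32 -18.3  100.84] F [-2.68 -0.21 10.49] M [-0.14  0.64  0.03] need [ -1.2 -23.9  -0.3] [-0.0013  0.0005  0.0004]
```

Call:
carry_out(
  plan=[
    [1,0,2,0,0,0,0],
    [1,0,2,0,0,0,0],
    [1,0,2,0,0,0,0],
    [1,0,2,0,0,0,0],
  ],
)

```text
time: 16.45
tcp_pos: [0.5763, 0.0424, 0.1009]
tcp_rot: [-0.062, 1.569, 0.062]
contact_force: [-3.2, -0.3, 11.1]
width: 0.085
```

Call:
carry_out(
  plan=[
    [1,0,2,0,0,0,0],
    [1,0,2,0,0,0,0],
    [1,0,2,0,0,0,0],
    [1,0,2,0,0,0,0],
  ],
)

```text
time: 16.85
tcp_pos: [0.5757, 0.0504, 0.1009]
tcp_rot: [-0.062, 1.569, 0.062]
contact_force: [-2.5, -0.2, 10.0]
width: 0.086
```

Call:
carry_out(
  plan=[
    [1,0,2,0,0,0,0],
    [1,0,2,0,0,0,0],
    [1,0,2,0,0,0,0],
    [1,0,2,0,0,0,0],
  ],
)

```text
time: 17.25
tcp_pos: [0.5751, 0.0583, 0.1009]
tcp_rot: [-0.062, 1.569, 0.062]
contact_force: [-3.2, 0.5, 10.4]
width: 0.0854
```

```bash
python3 st.py -42.2 102
```

```text
17.25 press [  0.4    5.92 100.87] F [-3.2   0.47 10.42] M [-0.06  0.75  0.06] need [ -1.1 -48.1  -0.3] [-0.0011  0.0005  0.0002]
```

Call:
carry_out(
  plan=[
    [1,0,2,0,0,0,0],
    [1,0,2,0,0,0,0],
    [1,0,2,0,0,0,0],
    [1,0,2,0,0,0,0],
  ],
)

```text
time: 17.65
tcp_pos: [0.5745, 0.0664, 0.1009]
tcp_rot: [-0.062, 1.569, 0.062]
contact_force: [-3.2, -0.3, 9.5]
width: 0.0855
```

Call:
carry_out(
  plan=[
    [1,0.05,2,0,0,0,0],
    [1,0.05,2,0,0,0,0],
    [1,0.05,2,0,0,0,0],
    [1,0.1,2,0,0,0,0],
  ],
)

```text
time: 18.05
tcp_pos: [0.5739, 0.0746, 0.1006]
tcp_rot: [-0.062, 1.569, 0.062]
contact_force: [-2.1, 0.7, 9.5]
width: 0.0851
```

```bash
python3 st.py -42.2 102
```

```text
18.05 press [  0.5   22.21 100.57] F [-2.07  0.7   9.51] M [ 0.01  0.69 -0.03] need [ -1.4 -64.4  -0.4] [-0.0012  0.0006 -0.0001]
```

Call:
carry_out(
  plan=[
    [1,0.2,2,0,0,0,0],
    [1,0.2,2,0,0,0,0],
    [1,0.25,2,0,0,0,0],
  ],
)

```text
time: 18.35
tcp_pos: [0.5735, 0.0809, 0.1]
tcp_rot: [-0.062, 1.569, 0.063]
contact_force: [-2.9, 0.3, 11.2]
width: 0.0855
```

Call:
carry_out(
  plan=[
    [1,0.25,2,0,0,0,0],
    [1,0.25,2,0,0,0,0],
    [1,0.3,2,0,0,0,0],
  ],
)

```text
time: 18.65
tcp_pos: [0.573, 0.0871, 0.0992]
tcp_rot: [-0.062, 1.569, 0.063]
contact_force: [-2.5, 1.5, 11.9]
width: 0.0852
```

```bash
python3 st.py -42.2 102
```

```text
18.65 press [ 0.57 34.8  99.23] F [-2.49  1.51 11.89] M [ 0.19  0.74 -0.02] need [ -2.8 -77.   -0.5] [-0.0009  0.0007 -0.0009]
```

Call:
carry_out(
  plan=[
    [1,0.1,2,0,0,0,0],
    [1,0.15,2,0,0,0,0],
    [1,0.25,2,0,0,0,0],
  ],
)

```text
time: 18.95
tcp_pos: [0.5725, 0.0933, 0.0986]
tcp_rot: [-0.062, 1.569, 0.063]
contact_force: [-2.0, 0.4, 9.1]
width: 0.0856
```

Call:
carry_out(
  plan=[
    [1,0.2,2,0,0,0,0],
    [1,0.3,2,0,0,0,0],
    [1,0.3,2,0,0,0,0],
  ],
)

```text
time: 19.25
tcp_pos: [0.5721, 0.0993, 0.0976]
tcp_rot: [-0.062, 1.569, 0.063]
contact_force: [-2.3, 1.8, 7.6]
width: 0.0855
```

```bash
python3 st.py -42.2 102; python3 look.py 6;python3 st.py -90.5 100; python3 - <<'E'
import cv2,numpy as np
for k in(6,):
    a=cv2.imread(f'pics/w{k}.png').astype(int).sum(2)
    for u in (190,230,290,330):
        print(k,u,a[190:225,u],a[290:330,u])
E
```

```text
19.25 press [ 0.69 47.03 97.63] F [-2.28  1.8   7.61] M [ 0.19  0.48 -0.02] need [ -4.4 -89.2  -0.6] [-0.0007  0.001  -0.0009]
19.4 press [ 0.68 47.27 97.55] F [-2.08  2.03  8.27] M [ 0.26  0.5  -0.04] need [  -2.6 -137.8   -0.6] [-0.0004  0.0009 -0.0011]
6 190 [338 336 332 334 333 333 340 337 330 337 322 317 314 318 317 318 321 313
 315 315 314 284 215 177 180 189 189 195 198 204 210 218 214 215 213] [238 236 231 230 233 238 234 231 235 243 243 239 238 242 230 226 223 221
 219 218 218 214 213 222 208 201 198 186 191 304 378 400 402 397 392 395
 395 395 394 392]
6 230 [326 331 329 329 327 329 329 329 328 327 327 316 309 312 312 315 315 311
 312 311 310 290 235 180 177 184 189 190 200 206 208 214 218 218 222] [237 233 231 232 236 234 242 251 253 252 242 236 241 239 231 226 219 224
 220 219 218 216 215 214 208 201 195 184 192 316 381 395 395 392 391 397
 478 511 511 509]
6 290 [328 326 326 329 328 326 327 329 330 329 322 314 309 308 312 304 305 304
 313 303 308 312 255 183 177 181 188 196 198 204 213 215 219 215 217] [252 249 249 243 251 252 252 247 250 246 240 235 236 236 238 230 229 223
 225 210 224 213 216 216 209 197 195 185 194 313 378 396 393 392 397 394
 393 391 395 394]
6 330 [330 327 334 325 329 327 331 333 325 333 327 323 320 319 314 306 308 309
 306 312 309 307 257 183 178 185 185 191 197 212 205 211 217 219 220] [172 173 169 177 178 181 177 181 181 177 171 168 174 175 178 166 168 168
 170 171 169 169 175 177 173 173 169 163 170 267 365 391 393 399 406 480
 508 510 512 510]
```

View pics/w6.png

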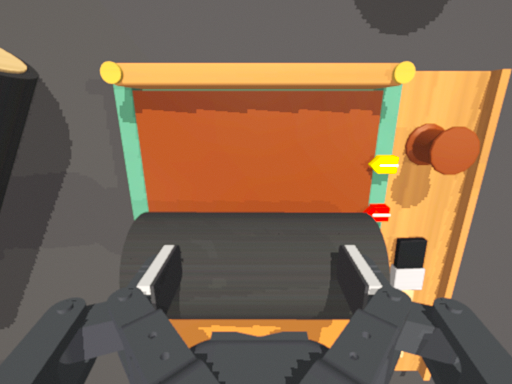

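```bash

python3 rol.py 6 79.3 "[(190,211.8),(330,212.2),(190,319),(290,319)]" 20 "[(380,213,50),(388,164.5,50)]"
```

```text
roller y mm 22.5046130237142 yaw -0.002894613136478566 res mm [0.15285051 0.0632135  0.16971406 0.10408518]
pt [92.8 47.6 50. ]
pt [93.4 85.3 50. ]
```

View pics/s6.png

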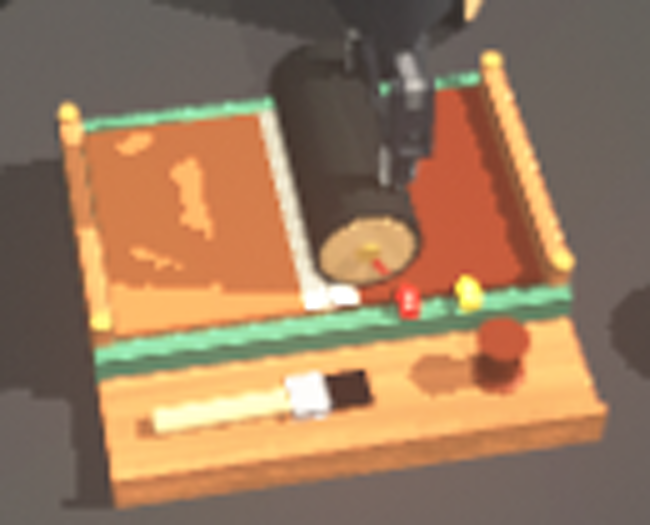

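Call:
carry_out(
  plan=[
    [1,-0.5,0,0,0,0,0],
    [1,-0.5,0,0,0,0,0],
    [1,-0.5,0,0,0,0,0],
    [1,-0.5,0,0,0,0,0],
    [1,-0.5,0,0,0,0,0],
    [1,-1,0,0,0,0,0],
    [1,-3,0,0,0,0,0],
    [1,-6,0,0,0,0,0],
    [1,0,0,0,0,0,0],
  ],
)

```text
time: 20.3
tcp_pos: [0.5723, 0.098, 0.1098]
tcp_rot: [-0.062, 1.569, 0.061]
contact_force: [0.4, -0.3, 0.3]
width: 0.0856
```

```bash
python3 st.py 8.5 110; python3 look.py 7;python3 st.py 8.5 110; python3 - <<'E'
import cv2,numpy as np
for k in(7,):
    a=cv2.imread(f'pics/w{k}.png').astype(int).sum(2)
    for u in (190,230,290,330):
        print(k,u,a[190:225,u],a[290:330,u])
E
```

```text
20.3 press [  0.73  45.72 109.83] F [ 0.36 -0.34  0.29] M [-0.04 -0.03 -0.05] need [ -0.1 -37.2  -0.7] [-0.0014  0.0014  0.0008]
20.45 press [  0.16  45.83 109.09] F [-0.9   0.41  0.03] M [ 0.   -0.03 -0.04] need [ -0.9 -37.3  -0.1] [-0.0012  0.      0.0009]
7 190 [337 338 338 336 336 333 324 318 314 321 315 318 314 315 312 270 190 177
 187 191 200 208 214 220 224 224 223 226 225 224 225 230 229 228 227] [236 232 232 222 218 223 217 214 216 218 209 206 192 184 176 238 364 403
 399 401 399 400 399 401 398 400 400 399 401 396 396 400 395 398 396 396
 396 395 398 395]
7 230 [330 331 327 333 322 306 313 314 312 313 310 311 309 312 314 268 190 179
 187 194 197 203 213 218 220 224 224 221 223 230 232 234 230 235 235] [240 229 227 227 219 222 217 214 214 208 207 202 193 184 174 228 358 397
 396 398 396 395 395 401 397 394 402 486 515 514 511 513 512 510 514 511
 509 514 510 512]
7 290 [330 327 331 325 330 325 319 309 308 308 310 309 308 316 308 269 204 180
 190 193 195 202 209 211 216 218 223 222 224 231 235 231 233 234 230] [237 233 225 227 223 220 219 215 217 212 206 203 193 183 176 230 359 395
 396 396 401 395 395 397 395 396 395 398 390 398 395 398 396 397 399 395
 395 396 394 398]
7 330 [334 331 333 330 327 336 328 322 324 318 308 308 307 306 310 269 202 181
 195 191 196 199 212 210 218 220 221 223 225 228 233 231 231 235 234] [174 178 172 171 163 172 175 173 174 172 177 174 172 162 166 261 432 478
 504 512 512 510 510 510 512 513 512 510 510 510 512 511 509 511 512 510
 513 515 512 510]
```

View pics/w7.png

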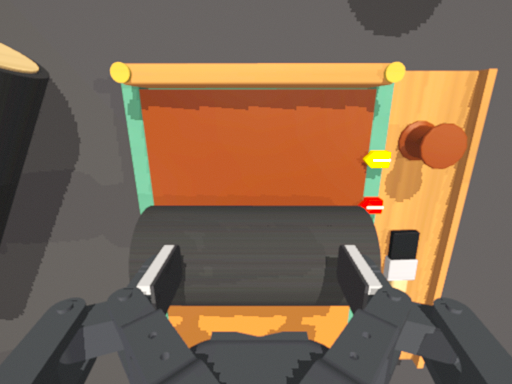

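```bash

python3 rol.py 7 80 "[(190,205.6),(330,205.8),(190,305.6),(290,305.6)]" 20 "[(374,207,50),(381,160,50)]"
```

```text
roller y mm 21.565413177786297 yaw -0.0027787238171440676 res mm [0.05090183 0.02055152 0.05472708 0.0333782 ]
pt [93.2 46.4 50. ]
pt [93.5 84.8 50. ]
```

Call:
carry_out(
  plan=[
    [1,0,-10,0,0,0,0],
    [1,0,-10,0,0,0,0],
    [1,0,-10,0,0,0,0],
    [1,2,-6,0,0,0,0],
    [1,2,-1,0,0,0,0],
    [1,2,0,0,0,0,0],
    [1,1,0,0,0,0,0],
    [1,0,0,0,0,0,0],
  ],
)

```text
time: 21.25
tcp_pos: [0.5745, 0.0618, 0.1018]
tcp_rot: [-0.063, 1.57, 0.062]
contact_force: [-0.2, 0.8, -0.5]
width: 0.0855
```

Call:
carry_out(
  plan=[
    [1,0.5,0,0,-0.001,0,0],
    [1,0.5,0,0,0,0,0],
    [1,0,0,0,0,0,0],
  ],
)

```text
time: 21.55
tcp_pos: [0.5748, 0.0613, 0.1012]
tcp_rot: [-0.064, 1.57, 0.062]
contact_force: [-0.2, -0.4, 0.3]
width: 0.0854
```

```bash
python3 st.py 8.6 102
```

```text
21.55 press [  0.28   8.94 101.23] F [-0.22 -0.43  0.34] M [-0.05  0.04 -0.04] need [-0.8 -0.3 -0.3] [0.0001 0.0002 0.0009]
```

Call:
carry_out(
  plan=[
    [1,0.5,0,0,0,0,0],
    [1,0.5,0.1,0,0,0,0],
    [1,0,0,0,0,0,0],
  ],
)

```text
time: 21.85
tcp_pos: [0.5748, 0.0611, 0.1006]
tcp_rot: [-0.063, 1.569, 0.062]
contact_force: [-1.9, -0.2, 4.4]
width: 0.0851
```

Call:
carry_out(
  plan=[
    [1,0.5,0.1,0,0,0,0],
    [1,0.5,0.2,0,0,0,0],
    [1,0,0,0,0,0,0],
  ],
)

```text
time: 22.15
tcp_pos: [0.5749, 0.0612, 0.1001]
tcp_rot: [-0.063, 1.569, 0.062]
contact_force: [-2.4, -0.4, 8.4]
width: 0.0856
```

```bash
python3 st.py 8.6 102
```

```text
22.15 press [  0.38   8.76 100.08] F [-2.43 -0.36  8.42] M [-0.2   0.58  0.04] need [-1.9 -0.2 -0.4] [-0.0005  0.0004  0.0009]
```

Call:
carry_out(
  plan=[
    [1,-0.2,1.5,0,0,0,0],
    [1,-0.2,2,0,0,0,0],
    [1,-0.2,2,0,0,0,0],
    [1,-0.15,2,0,0,0,0],
    [1,-0.15,2,0,0,0,0],
  ],
)

```text
time: 22.65
tcp_pos: [0.5741, 0.0709, 0.1009]
tcp_rot: [-0.063, 1.569, 0.062]
contact_force: [-2.0, 0.2, 7.9]
width: 0.0853
```

Call:
carry_out(
  plan=[
    [1,-0.1,2,0,0,0,0],
    [1,-0.1,2,0,0,0,0],
    [1,-0.05,2,0,0,0,0],
    [1,0,2,0,0,0,0],
    [1,0,2,0,0,0,0],
    [1,0,2,0,0,0,0],
  ],
)

```text
time: 23.25
tcp_pos: [0.5731, 0.0832, 0.1012]
tcp_rot: [-0.063, 1.569, 0.063]
contact_force: [-2.6, -0.1, 7.6]
width: 0.0855
```

Call:
carry_out(
  plan=[
    [1,0,2,0,0,0,0],
    [1,0,2,0,0,0,0],
    [1,0,2,0,0,0,0],
    [1,0,2,0,0,0,0],
    [1,0,2,0,0,0,0],
    [1,0,2,0,0,0,0],
  ],
)

```text
time: 23.85
tcp_pos: [0.5722, 0.0951, 0.1011]
tcp_rot: [-0.063, 1.569, 0.063]
contact_force: [-2.4, 0.1, 8.5]
width: 0.0853
```

```bash
python3 st.py 58.5 101
```

```text
23.85 press [  0.43  42.84 101.14] F [-2.41  0.1   8.5 ] M [-0.06  0.49  0.05] need [ 0.1 15.7 -0.4] [0.0001 0.0005 0.0004]
```

Call:
carry_out(
  plan=[
    [1,0,2,0,0,0,0],
    [1,0,2,0,0,0,0],
    [1,0,2,0,0,0,0],
    [1,0,2,0,0,0,0],
    [1,0,2,0,0,0,0],
    [1,0,1,0,0,0,0],
    [1,0,0,0,0,0,0],
  ],
)

```text
time: 24.55
tcp_pos: [0.5714, 0.1064, 0.1011]
tcp_rot: [-0.063, 1.569, 0.063]
contact_force: [-2.3, 0.4, 8.3]
width: 0.0855
```

```bash
python3 st.py 58.5 101; python3 look.py 8;python3 st.py 58.5 101; python3 - <<'E'
import cv2,numpy as np
for k in(8,):
    a=cv2.imread(f'pics/w{k}.png').astype(int).sum(2)
    for u in (190,230,290,330):
        print(k,u,a[180:215,u],a[280:320,u])
E
```

```text
24.55 press [  0.49  54.18 101.15] F [-2.26  0.44  8.32] M [0.01 0.51 0.03] need [ 0.1  4.3 -0.5] [0.0003 0.0007 0.0001]
24.7 press [  0.48  54.01 101.12] F [-1.74 -0.75  8.59] M [-0.07  0.44  0.04] need [ 0.1  4.5 -0.5] [0.0001 0.0006 0.0002]
8 190 [330 321 312 313 320 317 320 315 313 289 226 182 191 194 196 209 212 217
 217 221 219 221 228 227 225 231 237 234 242 233 233 236 238 250 256] [214 208 206 216 216 212 203 198 198 199 194 200 190 187 186 177 272 377
 402 402 397 401 404 399 399 400 397 400 400 398 401 399 399 397 403 396
 401 394 400 397]
8 230 [337 322 313 314 312 314 310 312 314 296 242 189 188 200 197 205 212 216
 219 218 219 222 227 226 229 235 238 237 240 234 231 240 242 251 258] [220 211 210 211 219 206 204 197 202 210 205 200 191 190 176 174 269 369
 401 397 392 397 396 395 395 397 398 395 402 484 512 512 511 510 511 513
 509 512 510 512]
8 290 [332 317 309 310 307 309 310 309 309 310 261 192 187 199 197 207 210 210
 221 219 219 223 226 227 231 235 234 237 240 245 237 242 238 248 258] [218 215 210 214 223 230 215 220 216 213 206 193 197 188 180 169 231 362
 398 394 397 397 396 393 395 396 398 393 397 394 388 393 394 396 397 394
 396 397 397 395]
8 330 [333 323 327 330 317 307 314 308 314 309 261 186 187 191 196 196 211 216
 215 215 221 219 224 226 227 232 235 241 233 235 239 238 240 249 256] [177 174 179 179 179 177 174 174 171 172 167 171 169 168 168 152 193 351
 397 398 394 396 395 391 394 403 445 473 471 472 499 511 513 510 508 509
 514 514 513 511]
```

View pics/w8.png

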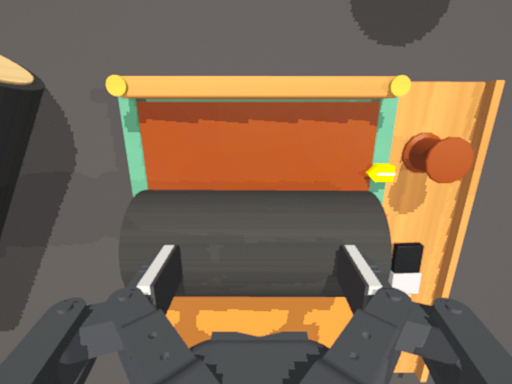

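```bash

python3 rol.py 8 79.2 "[(190,189.8),(330,190.3),(190,296.5),(290,296.8)]" 44 "[(385,174,50),(116,86,65),(400,86,65)]"
```

```text
roller y mm 44.22896535899395 yaw -0.001958012342417231 res mm [0.38667763 0.26098177 0.35498612 0.44031853]
pt [93.6 84.6 50. ]
pt [-88.7 144.4  65. ]
pt [ 87.5 144.5  65. ]
```

View pics/t8.png

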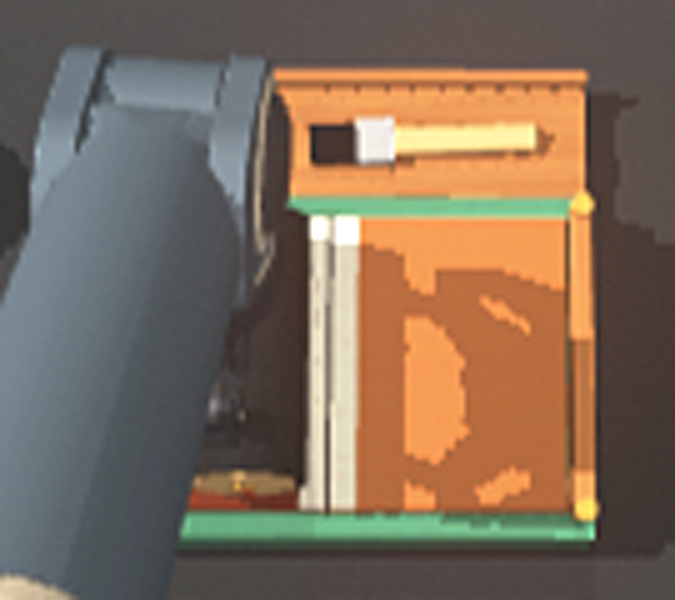

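View pics/s8.png

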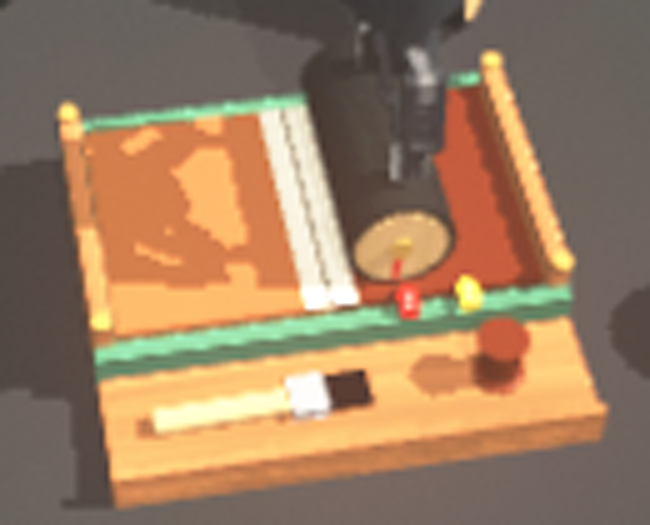

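Call:
carry_out(
  plan=[
    [1,0,1.5,0,0,0,0],
    [1,0,1.5,0,0,0,0],
    [1,0,1,0,0,0,0],
    [1,0.1,0.5,0,0,0,0],
    [1,0,0,0,0,0,0],
    [1,0,0,0,0,0,0],
  ],
)

```text
time: 25.3
tcp_pos: [0.571, 0.1108, 0.101]
tcp_rot: [-0.063, 1.569, 0.063]
contact_force: [-2.2, -0.3, 7.3]
width: 0.0855
```

Call:
carry_out(
  plan=[
    [1,-0.5,0,0,0,0,0],
    [1,-0.5,0,0,0,0,0],
    [1,-0.5,0,0,0,0,0],
    [1,-0.5,0,0,0,0,0],
    [1,-0.5,0,0,0,0,0],
    [1,-0.5,0,0,0,0,0],
    [1,-1,0,0,0,0,0],
    [1,-3,0,0,0,0,0],
    [1,-6,0,0,0,0,0],
    [1,0,0,0,0,0,0],
  ],
)

```text
time: 26.3
tcp_pos: [0.5714, 0.1105, 0.1141]
tcp_rot: [-0.063, 1.568, 0.062]
contact_force: [0.2, -0.4, 0.7]
width: 0.0855
```

```bash
python3 st.py 58.5 101; python3 look.py 9;python3 st.py 8.5 110; python3 - <<'E'
import cv2,numpy as np
for k in(9,):
    a=cv2.imread(f'pics/w{k}.png').astype(int).sum(2)
    for u in (190,230,290,330):
        print(k,u,a[170:215,u],a[270:320,u])
E
```

```text
26.3 press [  0.91  58.21 114.12] F [ 0.19 -0.39  0.65] M [-0.02 -0.01  0.04] need [13.1  0.3 -0.9] [-0.0003  0.0019  0.0006]
26.45 press [  0.21  58.3  113.23] F [-0.38 -0.31  0.04] M [ 0.03 -0.01 -0.07] need [  3.3 -49.8  -0.2] [-0.0001  0.0002  0.0008]
9 190 [339 336 338 336 335 338 339 334 335 326 315 322 322 322 317 321 318 277
 207 186 196 198 208 214 218 213 223 225 230 235 236 238 234 231 234 245
 244 252 252 245 247 256 252 252 253] [227 226 223 215 213 212 209 207 206 209 204 197 201 191 177 178 277 377
 406 404 406 402 407 404 406 401 402 402 403 403 405 402 405 400 399 404
 402 404 401 403 404 404 401 400 402 403 402 402 403 402]
9 230 [339 336 344 331 337 333 336 339 335 326 322 320 318 318 314 314 314 272
 206 190 191 202 208 213 218 218 222 225 226 233 240 241 232 230 239 244
 249 254 256 251 249 252 258 255 254] [218 223 225 218 210 208 211 216 210 210 208 198 195 190 181 180 275 374
 401 400 398 400 398 403 401 396 394 398 400 400 400 401 451 502 511 515
 514 511 515 512 513 513 511 514 514 514 513 514 513 515]
9 290 [338 338 334 331 332 334 334 333 331 324 310 312 315 312 315 314 313 282
 226 191 193 203 202 210 218 215 220 224 223 229 232 235 237 233 235 244
 242 251 256 254 249 258 256 258 253] [211 224 235 237 230 225 221 213 215 209 206 203 197 190 181 174 233 364
 400 404 400 401 396 399 400 402 400 397 398 396 397 398 403 401 399 403
 396 400 396 396 397 400 399 397 399 397 399 396 400 399]
9 330 [337 339 337 335 336 339 340 337 337 331 335 329 317 313 315 314 308 296
 245 195 190 197 207 207 219 218 218 223 222 232 235 234 234 234 239 244
 246 249 256 252 253 255 258 256 251] [177 185 185 178 178 174 173 181 178 178 177 170 174 171 168 169 229 365
 407 402 402 408 449 478 505 513 516 513 512 516 513 515 513 512 512 515
 513 511 511 514 512 514 512 512 514 516 514 515 511 511]
```

View pics/w9.png

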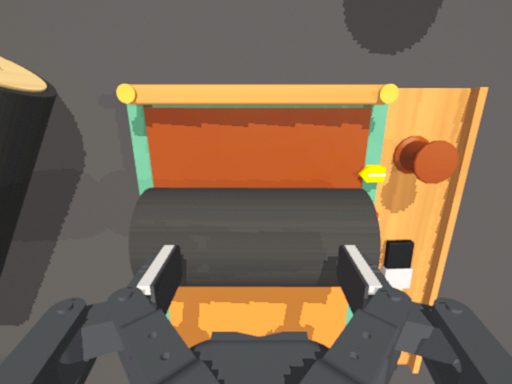

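```bash

python3 rol.py 9 80 "[(190,187.7),(330,188.1),(190,286.5),(290,286.8)]" 46 "[(376,174.5,50),(126,93.5,65),(389,93.5,65)]"
```

```text
roller y mm 46.29795189732195 yaw -0.003461053819547485 res mm [0.10946893 0.10270845 0.08268811 0.17196245]
pt [93.3 84.9 50. ]
pt [-88.5 144.6  65. ]
pt [ 87.8 144.6  65. ]
```

Call:
carry_out(
  plan=[
    [1,-20,0,0,0,0,0],
    [1,-30,0,0,0,0,0],
    [1,-30,-10,0,0,0,0],
    [1,-30,-30,0,0,0,0],
    [1,-30,-30,0,0,0,0],
    [1,-30,-30,0,0,0,0],
    [1,-20,-30,0,0,0,0],
    [1,0,0,0,0,0,0],
    [1,0,0,0,0,0,0],
  ],
)

```text
time: 27.35
tcp_pos: [0.581, -0.0195, 0.3034]
tcp_rot: [-0.062, 1.569, 0.061]
contact_force: [0.0, 0.7, -0.8]
width: 0.0853
```

```bash
python3 look.py 10;python3 st.py 8.5 110; python3 - <<'E'
import cv2
a=cv2.imread('pics/w10.png'); cv2.imwrite('pics/w10c.png',cv2.resize(a[20:250,150:400],None,fx=2.5,fy=2.5,interpolation=cv2.INTER_CUBIC))
E
```

```text
27.5 press [-2.900e-01 -6.980e+01  3.019e+02] F [ 0.3   0.63 -0.18] M [ 0.03  0.01 -0.02] need [191.9  78.3   0.9] [ 0.0023 -0.0024  0.0003]
```

View pics/w10c.png

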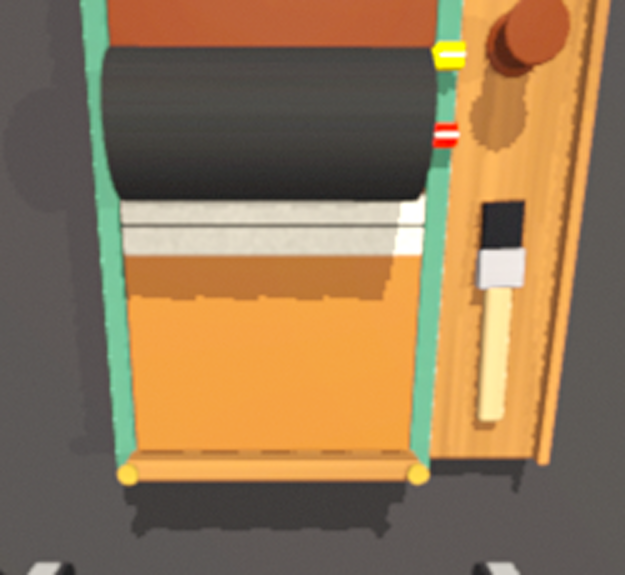

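View pics/s10.png

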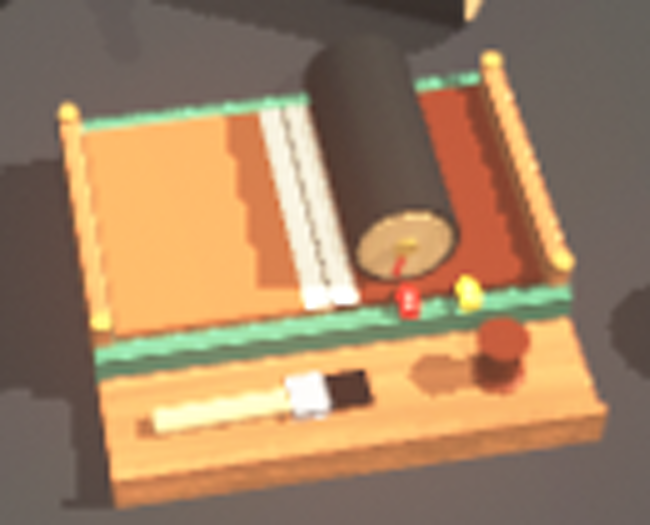

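```bash
python3 - <<'E'
import cv2
a=cv2.imread('pics/w10.png').astype(int).sum(2)
for u in (205,225,280,305): print(u,a[33:46,u],a[92:105,u])
E
python3 rol.py 10 80 "[(205,38.5),(305,38.5),(205,100),(305,99.5)]" 46 "[(328.4,73.6,50),(330,41.8,50),(200,110,45),(258,110,45)]"
python3 - <<'E'
from h import *
S=lambda p:np.array(p)/5+[220,170]
for nm,u,z in(("end centre",(405,246),.08),("red",(407,300),.048)):print(nm,topress(pt("scene",*S(u),z)).round(1))
E
```

```text
205 [324 326 329 330 319 267 206 204 215 207 214 214 223] [132 129 126 114 130 119 111 128 336 534 616 637 637]
225 [335 332 332 336 334 278 201 203 211 211 209 214 220] [136 133 124 124 128 123 100 134 343 529 606 633 637]
280 [343 343 339 343 343 284 203 203 208 212 209 210 220] [132 123 123 121 124 117 106 142 343 542 625 637 632]
305 [336 334 337 338 340 297 221 204 214 208 218 217 218] [132 127 130 119 128 116 110 111 281 562 624 626 631]
roller y mm 47.67835771673503 yaw 0.0011951285740624653 res mm [-0.43244774 -0.71913832 -0.42968042 -0.69840353]
pt [93.6 46.9 50. ]
pt [92.7 85.1 50. ]
pt [-84.    0.2  45. ]
pt [-1.5  0.1 45. ]
end centre [78.5 46.7 80. ]
red [95.4 46.2 48. ]
```

```bash
python3 -c "
from bench import env
print(env.observe()['dq'].round(3)); print(env.job_done())"
```

```text
[-0.004  0.002  0.001 -0.001  0.001 -0.001 -0.   ]
the job is handed in; nothing more can be done
None
```

I rolled the roller across the seam strip with the open fingertips on top of it, stopped it at the red pointer, lifted off and handed the job in at about 27.5 s.

- **Strokes:** it took three. The first brought the roller up to the strip, the second ran right across it (y about -24 to +21.6 mm), and the third ran on to the pointer. I never gripped it or picked it up.
- **Force on the strip:** readings were about 9 to 12 N. I only read the force at the end of each call, every 0.2 to 0.7 s while rolling, so peaks in between were not seen. The highest reading anywhere was 11.9 N. It fell to 7.6 N only after the roller had passed the strip. There was also a sideways force of 2 to 4 N along the roller.
- **Final position:** the three measurements disagree slightly, by about 1 mm:

| View | Roller y | Red pointer y |
|---|---|---|
| Wrist camera, just above the roller | 46.3 mm | not visible (46.5 mm from earlier views) |
| Wrist camera, from higher up | 47.7 mm | 46.9 mm |
| Scene camera | 46.7 mm | 46.2 mm |

- **Squareness and release:** the roller is within about 0.2° of square. The arm was clear and at rest at hand-in, and the roller showed no drift beyond that measuring scatter after I let go.
- **Surroundings:** the arm touched nothing but the roller, and the brush, spool and pointers look undisturbed in the last pictures.

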